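Select the orange probe channel and zero it

ROBOT

A 6-joint arm with a two-finger parallel gripper is mounted at the origin on the work surface. World frame = base frame: x ahead of the robot, y to its left, z up, the work surface at z = 0. Lengths are in m, angles in rad, forces in N, time in s.
With the tool pointing down it reaches from about 0.3 to 0.775 m from the base axis. Payload 14.6 kg.
Tool frame: the origin (TCP) lies between the finger pads; the fingertips stand 17 mm ahead of it and the grasp point (between the pads) lies 2 mm behind it; z points along the fingers, y is the line along which they close (so a half turn about z gives the same grasp; the last joint's range is limited). The gripper opens to 85 mm and grips with 20 to 120 N. Pads are 22 mm wide; open, the fingers measure 114 mm over their backs; the gripper's body (76 mm by 85 mm) begins 54 mm behind the grasp point. The pads swing forward as they close: fully open they stand 13 mm farther back than shut.
Start: joints at [1.227, 0.3, 1.521, -0, 1.321, -0.067], TCP at [0.15, 0.529, 0.248] pointing down, gripper open.
Joint ranges: [-3.03, 3.03], [-0.79, 2.21], [0.23, 2.52], [-1.04, 4.18], [0, 3.07], [-2.55, 2.55]. Speed limits (rad/s): [2.22, 2.22, 2.57, 3.14, 3.14, 3.14].

INTERFACE

Orientations are given as a unit quaternion [x, y, z, w].
In Python, from workcell import ctrl gives the robot as it stands.
- The arm moves only by the tool send_rows, never from a script. Its argument "motion" is a list of rows, each an object with "gripper": the opening, from -1 (shut) to 1 (fully open), so that 0 is half open; "travel": the shift along the tool's x, y, z normalised to -1 to 1, where 1 is 2 cm, a list of three; "delta_rot": the turn, a rotation vector about the tool's x, y, z normalised to -1 to 1, where 1 is 4 degrees, a list of three. A call has 1 to 20 rows; each row shifts and turns the commanded pose from where the row before left it, along the tool's axes as they then stand; what a row does not reach is not made up. A row lasts 1/12 s, in which the tool goes at most 41.7 mm and 7.16 degrees, less where a joint would pass 70% of its speed; a pose out of reach is approached as far as the arm can. A call with a number of a shift or a turn outside -1 to 1 is refused whole. A call with a gripper value outside its range is refused whole. The fingers move at their own pace and stop on an object; "newtons" is the grip in N (left out, the last holds). Time passes only in rows, so rows that do not move let the fingers close. It gives the time, the measured TCP pose, the force, the opening and the grip force at its end, in the units of the state.
- ctrl.observe(): the state, without advancing time (a new reading comes with each control period).
- ctrl.get_image(name): name is "scene" or "top"; returns (picture, depth): 400x640x3 uint8, blue, green, red; 400x640 float32, m along the optical axis (not along the pixel's ray), 0 where there is no reading.
- ctrl.calibration(name): a dict with "fx", "fy", "cx", "cy" (pixels), "dist" ([k1, k2, p1, p2, k3] as OpenCV has them; the pictures are not rectified), "T" (4x4, takes a point from camera to world coordinates). Camera axes: x right, y down, z forward; pixel columns grow to the right and rows downward; lengths in m; the calibration is good to about 2 mm. A picture is of the moment at which its call begins. calibration takes no time and is no camera call.
- ctrl.finish_job(): hands the job in; it is judged then, once.
Trained networks look in the newest picture that a camera, given by its name, has taken for a name from the list of things; names that differ only in an ending like _2 or _b are one class to them, and where a whole thing is asked for, a point or a joint stands for the part that bears it (a point fixed in the world has none). Each returns a list of dicts, best first, with "score" (0 to 1); they miss things now and then, are a little off and sometimes report something else, mostly with a low value. They report only what shows in the picture. A call takes as long as a camera call.
- ctrl.recognise(query, camera): "bbox" ([left, top, width, height] in pixels, round what is visible of it).
- ctrl.outline_of(query, camera): "region" (400x640 bool, what is visible of it) and "bbox" ([left, top, width, height] in pixels, round what is visible of it).
- ctrl.mark_of(query, camera): "at" ([column, row] in pixels: a listed point, or the origin of a listed thing).
The state is a dict: "clock": time; "joint_pos": joint angles; "joint_velocities": joint speeds; "effort": joint torques, N m; "position": TCP position; "ee_rot": TCP orientation; "contact_force": force on the tool from outside, world axes, zero at the start; "torque": the same for the moment, N m; "finger_gap": finger opening in m; "grasp_force": force on a finger pad.
Only numpy, scipy, OpenCV 4.12 (cv2) and the standard library are available. Lean on these libraries where they do the work, as an engineer would, in place of code of your own. Each camera call takes 0.05 s, during which the arm holds its last target. There are 200 camera calls.

TASK

On the grey gauging console, push the selector lever round with a fingertip, click by click, until it has clicked in pointing at the orange dot; then press the green zero button fully down and let it come back up. Only push and press: do not pinch the lever, and leave the ring gauge, the plug gauge and the vee block around it where they are.

Things in the scene. Friction and masses are not known exactly. Their poses are not given: they have to be found in the camera images.
- console: Grey gauging console fixed on the black granite table, 220 x 360 x 60 mm (its x, y, z), level top 60 mm above the table; origin at the centre of its underside, x away from the robot at yaw 0, z up. It stands elsewhere and turned each time. On its top, in its frame: selector axis at (0, 65) mm, green button at (-55, -105) mm.
- selector (a joint): Selector angle, rad, growing clockwise seen from above. Nine detents 30 degrees apart at 0, pi/6, ... 8 pi/6, end stops just beyond. Seen in the console's frame the lever points at 2.094 rad minus this value, anticlockwise from x. Between detents it snaps by itself into the nearer one; a push of 3 to 6 N at 45 mm from the axis takes it over a click. It starts in the fourth to sixth detent.
- pointer (a point): The point that the selector points at, on the scale: 80 mm out from the selector's axis along the lever's centre line, 62 mm above the table.
- lever_end (a point): Middle of the top edge of the black lever's outer end, 62 mm from the selector's axis, 90 mm above the table. The lever is an upright bar 14 mm thick with a white line on top, from 62 mm on the pointing side to 14 mm behind the axis and from 66 to 90 mm above the table, on a round black hub 60 mm across whose top is 72 mm above the table.
- mark_orange: The orange dot, 16 mm across and 1.5 mm high, flat on the scale, 80 mm from the selector's axis, at one of the first three or last three detent positions (never where the lever starts); five more dots in blue, cyan, green, violet and black are at the others. Origin: centre of its underside, 61 mm above the table.
- zero (a joint): Travel of the green zero button, m: 0 up, 0.006 fully down, sprung (about 5 N fully down).
- zero_top (a point): Centre of the top of the green button, 82 mm above the table: a round cap of 32 mm diameter in a round grey housing (48 mm across, top 72 mm above the table) on the console; press straight down.
- ring_gauge: Loose steel ring gauge, 40 mm outer diameter, 16 mm high, lying on the console's far left corner; leave alone. Origin: centre of its underside.
- plug_gauge: Loose steel plug gauge standing on the table left of the console, 32 mm diameter, 85 mm tall; leave alone. Origin: centre of its underside.
- vee_block: Loose dark steel vee block, 50 x 40 x 38 mm, on the table right of the console; leave alone. Origin: centre of its underside.

How it is judged:
By the outcome, as a careful person would: the job done as asked, in the order asked, and still so for the second after the job is handed in, with the robot touching nothing.
It also fails if it takes over 54 s, if anything falls off the work surface, if the arm or the gripper's body presses on something with over 40 N, if the wrist force passes 120 N, or if a joint passes its speed limit or range.

## Working session

There is one attempt and no reset: what is moved stays moved. The work goes in short steps, Python scripts to look and compute and a tool call to move; the robot and the scene stay as the last step left them, time stands still between calls to the robot, and variables do not carry over. Pictures are saved under pics/ and viewed, at most 10 in all, crops included, and the job is handed in when it is done.

Besides the shell and the picture viewer there is one more tool, called after "Emit:" in YAML: its name, and indented under it one key for each argument. send_rows: Moves the arm, as the interface text tells. Its arguments: {"type":"object","properties":{"motion":{"type":"array","items":{"type":"object","properties":{"gripper":{"type":"number"},"travel":{"type":"array","items":{"type":"number"}},"delta_rot":{"type":"array","items":{"type":"number"}}}}},"newtons":{"type":"number"}},"required":["motion"]}

```bash
mkdir -p pics
cat > h.py <<'E'
import numpy as np, cv2
from workcell import ctrl
def ray(cam,px):
    c=ctrl.calibration(cam);K=np.array([[c['fx'],0,c['cx']],[0,c['fy'],c['cy']],[0,0,1.]])
    u=cv2.undistortPoints(np.array([[px]],float),K,np.array(c['dist'],float))[0,0]
    T=np.array(c['T']);return T[:3,3],T[:3,:3]@np.array([u[0],u[1],1.])
def atz(cam,px,z):
    o,d=ray(cam,px);return o+d*(z-o[2])/d[2]
E
python3 - <<'E'
from h import *
np.set_printoptions(precision=4,suppress=True)
Z=dict(lever_end=.09,pointer=.062,mark_orange=.061,zero_top=.082,console=0.0,ring_gauge=.06,plug_gauge=0,vee_block=0)
for cam in ("top","scene"):
    im,d=ctrl.get_image(cam);cv2.imwrite(f'pics/{cam}0.png',im)
    print(cam,ctrl.calibration(cam)['T'])
    for q,z in Z.items():
        r=ctrl.mark_of(q,cam)
        for e in r[:2]: print(q,np.array(e['at']),round(e['score'],2),atz(cam,e['at'],z))
s=ctrl.observe();print(s['clock'],s['position'],s['ee_rot'],s['finger_gap'])
E
```

```text
top [[ 0.0112 -0.9975  0.0702  0.4977]
 [-0.9999 -0.0114 -0.0026  0.0383]
 [ 0.0034 -0.0702 -0.9975  0.8675]
 [ 0.      0.      0.      1.    ]]
lever_end [331.5 183.9] 0.8 [0.5831 0.0144 0.09  ]
pointer [336.  179.3] 0.96 [0.5966 0.0036 0.062 ]
mark_orange [337.4 231. ] 0.5 [ 0.482  -0.0005  0.061 ]
mark_orange [383.1 246.5] 0.34 [ 0.449  -0.1015  0.061 ]
zero_top [379.6 246.3] 0.6 [ 0.4506 -0.0903  0.082 ]
console [338.2 212.8] 0.71 [ 0.524 -0.005  0.   ]
ring_gauge [281.8 165.2] 0.64 [0.6271 0.125  0.06  ]
plug_gauge [337.9 212.6] 0.41 [ 0.5244 -0.0043  0.    ]
vee_block [446.6 241.8] 0.97 [ 0.4579 -0.2632  0.    ]
scene [[-0.5342  0.6885 -0.4905  1.0063]
 [ 0.8453  0.4298 -0.3173  0.2969]
 [-0.0076 -0.5842 -0.8116  0.8141]
 [ 0.      0.      0.      1.    ]]
pointer [301.1 215.4] 0.7 [0.5938 0.0067 0.062 ]
pointer [407.6 281.1] 0.25 [0.6123 0.2564 0.062 ]
mark_orange [326.2 176.4] 0.43 [ 0.4768 -0.0031  0.061 ]
mark_orange [238.5 144.6] 0.41 [ 0.5036 -0.227   0.061 ]
zero_top [298.9 146.7] 0.44 [ 0.4503 -0.0918  0.082 ]
console [311.9 203.3] 0.55 [ 0.5188 -0.0144  0.    ]
plug_gauge [406.9 280.6] 0.67 [0.5795 0.2514 0.    ]
plug_gauge [296.8 143.1] 0.6 [ 0.3805 -0.1467  0.    ]
vee_block [241.7 144.5] 0.85 [ 0.4583 -0.2628  0.    ]
vee_block [407.  283.5] 0.64 [0.5853 0.2543 0.    ]
0.9 [0.1503 0.529  0.2483] [0.138  0.9904 0.     0.    ] 0.08548686539416214
```

Run:
```python
import cv2,numpy as np
a=cv2.imread('pics/top0.png')[130:300,220:470]
cv2.imwrite('pics/top0c.png',cv2.resize(a,None,fx=3.2,fy=3.2,interpolation=cv2.INTER_CUBIC))
```

```text
(no output)
```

View pics/top0c.png

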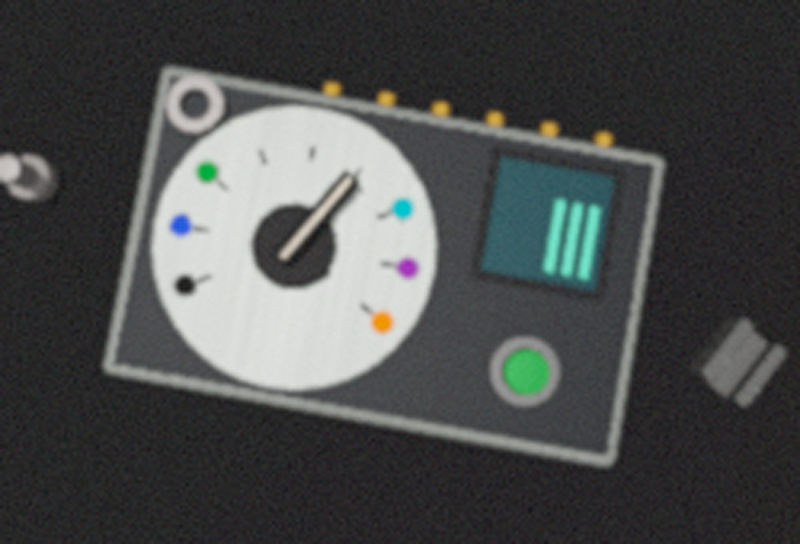

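View pics/scene0.png

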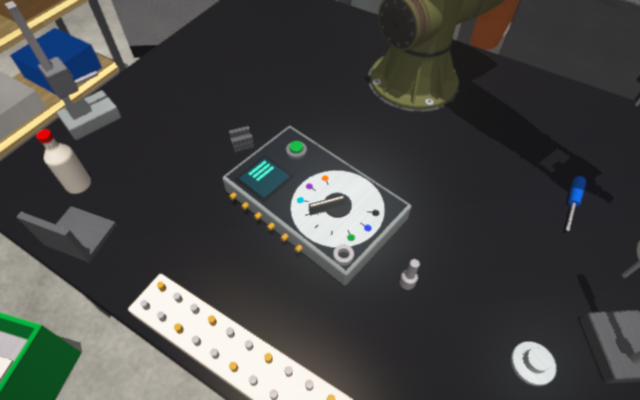

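The top view shows the lever at about (350,180) in the crop, which is the 6th detent. The orange dot at (382,322) is the last detent, three clicks clockwise, and the green button is at (526,372). Next I fit the console pose from the dots.

```bash
cat >> h.py <<'E'
def dots(im):
    hsv=cv2.cvtColor(im,cv2.COLOR_BGR2HSV).astype(int);H,S,V=hsv[...,0],hsv[...,1],hsv[...,2]
    out={}
    for n,(a,b) in dict(orange=(8,22),blue=(105,122),cyan=(88,100),violet=(135,160),green=(50,78)).items():
        m=((H>=a)&(H<=b)&(S>110)&(V>90)).astype(np.uint8)
        k,l,st,c=cv2.connectedComponentsWithStats(m)
        out[n]=[(c[i],st[i,4]) for i in range(1,k) if st[i,4]>=8]
    return out
E
python3 - <<'E'
from h import *
from scipy.optimize import least_squares
np.set_printoptions(precision=4,suppress=True)
for cam in ('top','scene'):
    D=dots(cv2.imread(f'pics/{cam}0.png'))
    idx=dict(orange=8,blue=1,cyan=6,violet=7,green=2)
    C=[]
    est=np.array([.528,.058])
    for n,l in D.items():
        for c,a in l:
            P=atz(cam,c,.0625)
            if abs(np.hypot(*(P[:2]-est))-.08)<.02: C.append((idx[n],P[:2])); print(n,c,a,P[:2])
            if n=='green' and np.hypot(P[0]-.45,P[1]+.09)<.03: B=atz(cam,c,.082)[:2]; print('button',B,a)
    def f(p,full=False):
        r=[]
        R=lambda v:np.array([np.cos(p[2])*v[0]-np.sin(p[2])*v[1],np.sin(p[2])*v[0]+np.cos(p[2])*v[1]])+p[:2]
        for i,P in C:
            t=2.0944-i*np.pi/6; r+=list(R([.08*np.cos(t),.065+.08*np.sin(t)])-P)
        r+=list(R([-.055,-.105])-B)
        return np.array(r)
    s=least_squares(f,[.52,-.01,-.17]);p=s.x
    ax=p[:2]+.065*np.array([-np.sin(p[2]),np.cos(p[2])])
    print(cam,'pose',p[:2],np.degrees(p[2]),'axis',ax,'res mm',s.fun*1e3)
E
```

```text
orange [339.     230.3438] 32 [ 0.4835 -0.004 ]
blue [276.08 199.96] 25 [0.5489 0.1359]
cyan [345.4074 194.7407] 27 [ 0.5623 -0.0176]
violet [347.     213.2105] 19 [ 0.5214 -0.0213]
green [284.2083 183.2083] 24 [0.5864 0.1186]
button [ 0.4519 -0.0995] 149
top pose [ 0.5238 -0.0065] -10.001542412407792 axis [0.5351 0.0575] res mm [ 0.2412  0.2074  0.0829  0.4083  0.1993 -0.0869 -0.1504  0.0932  0.1181
  0.2221 -0.4911 -0.844 ]
orange [324.7    177.7333] 30 [ 0.4829 -0.0033]
blue [367.1389 227.3889] 36 [0.5476 0.1365]
cyan [299.9333 199.6333] 30 [ 0.5616 -0.0171]
violet [308.7619 185.7143] 21 [ 0.5202 -0.0212]
button [ 0.4522 -0.0987] 140
green [350.5926 237.0741] 27 [0.5854 0.1192]
scene pose [ 0.5232 -0.006 ] -9.79665778748292 axis [0.5342 0.0581] res mm [ 0.1542 -0.0424  0.2115  0.4477  0.2455  0.1185  0.437   0.467   0.0744
  0.3641 -1.1227 -1.3549]
```

Emit:
send_rows:
  motion:
    - {"gripper":-1,"travel":[0,0,0],"delta_rot":[0,0,1]}
    - {"gripper":-1,"travel":[0,0,0],"delta_rot":[0,0,1]}
    - {"gripper":-1,"travel":[0,0,0],"delta_rot":[0,0,1]}
    - {"gripper":-1,"travel":[0,0,0],"delta_rot":[0,0,1]}
    - {"gripper":-1,"travel":[0,0,0],"delta_rot":[0,0,1]}
    - {"gripper":-1,"travel":[0,0,0],"delta_rot":[0,0,1]}
    - {"gripper":-1,"travel":[-0.98,-0.125,0.18],"delta_rot":[0,0,0]}
    - {"gripper":-1,"travel":[-0.98,-0.125,0.18],"delta_rot":[0,0,0]}
    - {"gripper":-1,"travel":[-0.98,-0.125,0.18],"delta_rot":[0,0,0]}
    - {"gripper":-1,"travel":[-0.98,-0.125,0.18],"delta_rot":[0,0,0]}
    - {"gripper":-1,"travel":[-0.98,-0.125,0.18],"delta_rot":[0,0,0]}
    - {"gripper":-1,"travel":[-0.98,-0.125,0.18],"delta_rot":[0,0,0]}
    - {"gripper":-1,"travel":[-0.98,-0.125,0.18],"delta_rot":[0,0,0]}
    - {"gripper":-1,"travel":[-0.98,-0.125,0.18],"delta_rot":[0,0,0]}
    - {"gripper":-1,"travel":[-0.98,-0.125,0.18],"delta_rot":[0,0,0]}
    - {"gripper":-1,"travel":[-0.98,-0.125,0.18],"delta_rot":[0,0,0]}
    - {"gripper":-1,"travel":[-0.98,-0.125,0.18],"delta_rot":[0,0,0]}
    - {"gripper":-1,"travel":[-0.98,-0.125,0.18],"delta_rot":[0,0,0]}
    - {"gripper":-1,"travel":[-0.98,-0.125,0.18],"delta_rot":[0,0,0]}
    - {"gripper":-1,"travel":[-0.98,-0.125,0.18],"delta_rot":[0,0,0]}

```text
clock: 2.57
position: [0.3391, 0.3256, 0.1978]
ee_rot: [0.341, 0.94, 0.0, 0.0]
contact_force: [0.4, 0.7, -0.4]
finger_gap: 0.0003
grasp_force: 0.0
```

Emit:
send_rows:
  motion:
    - {"gripper":-1,"travel":[-0.98,-0.125,0.18],"delta_rot":[0,0,0]}
    - {"gripper":-1,"travel":[-0.98,-0.125,0.18],"delta_rot":[0,0,0]}
    - {"gripper":-1,"travel":[-0.98,-0.125,0.18],"delta_rot":[0,0,0]}
    - {"gripper":-1,"travel":[-0.98,-0.125,0.18],"delta_rot":[0,0,0]}
    - {"gripper":-1,"travel":[-0.98,-0.125,0.18],"delta_rot":[0,0,0]}
    - {"gripper":-1,"travel":[-0.98,-0.125,0.18],"delta_rot":[0,0,0]}
    - {"gripper":-1,"travel":[-0.98,-0.125,0.18],"delta_rot":[0,0,0]}
    - {"gripper":-1,"travel":[-0.98,-0.125,0.18],"delta_rot":[0,0,0]}
    - {"gripper":-1,"travel":[-0.98,-0.125,0.18],"delta_rot":[0,0,0]}
    - {"gripper":-1,"travel":[-0.98,-0.125,0.18],"delta_rot":[0,0,0]}
    - {"gripper":-1,"travel":[-0.98,-0.125,0.18],"delta_rot":[0,0,0]}
    - {"gripper":-1,"travel":[-0.98,-0.125,0.18],"delta_rot":[0,0,0]}
    - {"gripper":-1,"travel":[-0.98,-0.125,0.18],"delta_rot":[0,0,0]}
    - {"gripper":-1,"travel":[-0.98,-0.125,0.18],"delta_rot":[0,0,0]}
    - {"gripper":-1,"travel":[-0.98,-0.125,0.18],"delta_rot":[0,0,0]}
    - {"gripper":-1,"travel":[-0.98,-0.125,0.18],"delta_rot":[0,0,0]}
    - {"gripper":-1,"travel":[-0.98,-0.125,0.18],"delta_rot":[0,0,0]}
    - {"gripper":-1,"travel":[-0.98,-0.125,0.18],"delta_rot":[0,0,0]}
    - {"gripper":-1,"travel":[-0.98,-0.125,0.18],"delta_rot":[0,0,0]}
    - {"gripper":-1,"travel":[0,0,0],"delta_rot":[0,0,0]}

```text
clock: 4.23
position: [0.5952, 0.0489, 0.1286]
ee_rot: [0.342, 0.94, -0.0, -0.0]
contact_force: [-0.8, -0.3, 0.0]
finger_gap: 0.0001
grasp_force: 0.0
```

```bash
cat >> h.py <<'E'
AX=np.array([.5347,.0578])
def rel():
    """pose of TCP against the selector: r, d in the tool's frame, yaw of tool y"""
    from scipy.spatial.transform import Rotation as Ro
    s=ctrl.observe();R=Ro.from_quat(s['ee_rot']).as_matrix();p=np.array(s['position'])
    v=R[:2,:2].T@(p[:2]-AX)
    print('t',s['clock'],'pos',p.round(4),'r %.1f d %.1f mm'%(-1e3*v[0],1e3*v[1]),'lever-yaw %.1f'%(np.degrees(np.arctan2(R[1,1],R[0,1]))-90),'F',np.round(s['contact_force'],1),'gap',round(s['finger_gap'],4),'tz',R[:,2].round(3))
E
python3 -c "
from h import *
rel()
im,_=ctrl.get_image('scene');cv2.imwrite('pics/s1.png',cv2.resize(im[100:320,180:460],None,fx=2.7,fy=2.7))"
```

```text
t 4.2333 pos [0.5952 0.0489 0.1286] r 52.1 d 32.1 mm lever-yaw -40.0 F [-0.8 -0.3  0. ] gap 0.0001 tz [-0. -0. -1.]
```

View pics/s1.png

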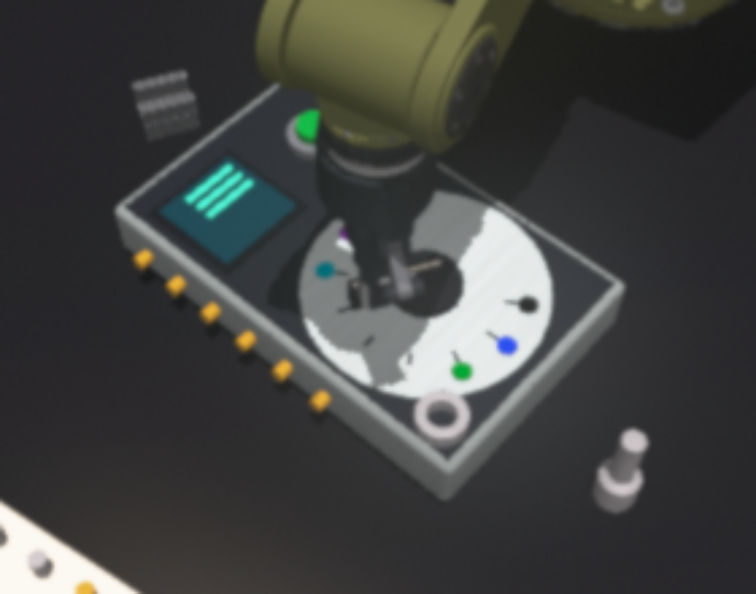

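The closed finger stands above the dial beside the lever at about (400,270) in the crop, on the anticlockwise side. I descend there and close in on the lever.

Emit:
send_rows:
  motion:
    - {"gripper":-1,"travel":[0.08,0.05,0.46],"delta_rot":[0,0,0]}
    - {"gripper":-1,"travel":[0.08,0.05,0.46],"delta_rot":[0,0,0]}
    - {"gripper":-1,"travel":[0.07,0,0.46],"delta_rot":[0,0,0]}
    - {"gripper":-1,"travel":[0.07,0,0.45],"delta_rot":[0,0,0]}
    - {"gripper":-1,"travel":[0,0,0],"delta_rot":[0,0,0]}
    - {"gripper":-1,"travel":[0,-0.15,0],"delta_rot":[0,0,0]}
    - {"gripper":-1,"travel":[0,-0.15,0],"delta_rot":[0,0,0]}
    - {"gripper":-1,"travel":[0,-0.15,0],"delta_rot":[0,0,0]}
    - {"gripper":-1,"travel":[0,-0.1,0],"delta_rot":[0,0,0]}
    - {"gripper":-1,"travel":[0,0,0],"delta_rot":[0,0,0]}

```text
clock: 5.12
position: [0.5835, 0.0477, 0.0933]
ee_rot: [0.341, 0.94, 0.0, 0.0]
contact_force: [0.5, -0.2, -0.0]
finger_gap: -0.0002
grasp_force: 0.0
```

```bash
python3 -c "
from h import *
rel()"
```

```text
t 5.1167 pos [0.5835 0.0477 0.0933] r 43.9 d 23.5 mm lever-yaw -39.9 F [ 0.5 -0.2 -0. ] gap -0.0002 tz [ 0.001 -0.    -1.   ]
```

Emit:
send_rows:
  motion:
    - {"gripper":-1,"travel":[-0.07,-0.16,0],"delta_rot":[0,0,1]}
    - {"gripper":-1,"travel":[-0.07,-0.16,0],"delta_rot":[0,0,1]}
    - {"gripper":-1,"travel":[-0.07,-0.16,0],"delta_rot":[0,0,1]}
    - {"gripper":-1,"travel":[-0.07,-0.16,0],"delta_rot":[0,0,1]}
    - {"gripper":-1,"travel":[-0.07,-0.16,0],"delta_rot":[0,0,1]}
    - {"gripper":-1,"travel":[-0.07,-0.16,0],"delta_rot":[0,0,1]}
    - {"gripper":-1,"travel":[-0.07,-0.16,0],"delta_rot":[0,0,1]}
    - {"gripper":-1,"travel":[0,0,0],"delta_rot":[0,0,0]}

```text
clock: 5.78
position: [0.572, 0.0264, 0.0931]
ee_rot: [0.56, 0.829, 0.0, 0.0]
contact_force: [-0.5, -0.2, 0.4]
finger_gap: 0.0001
grasp_force: 0.0
```

```bash
python3 -c "
from h import *
rel()
for cam in ('scene','top'):
    im,_=ctrl.get_image(cam)
    for q,z in (('pointer',.062),('lever_end',.09)):
        for e in ctrl.mark_of(q,cam)[:2]:
            P=atz(cam,e['at'],z)[:2]-AX; print(cam,q,e['score'],np.degrees(np.arctan2(P[1],P[0])),np.hypot(*P))
    if cam=='scene': cv2.imwrite('pics/s2.png',cv2.resize(im[100:320,180:460],None,fx=2.7,fy=2.7))
"
```

```text
t 5.7833 pos [0.572  0.0264 0.0931] r 43.1 d 22.8 mm lever-yaw -68.1 F [-0.5 -0.2  0.4] gap 0.0001 tz [ 0. -0. -1.]
```

View pics/s2.png

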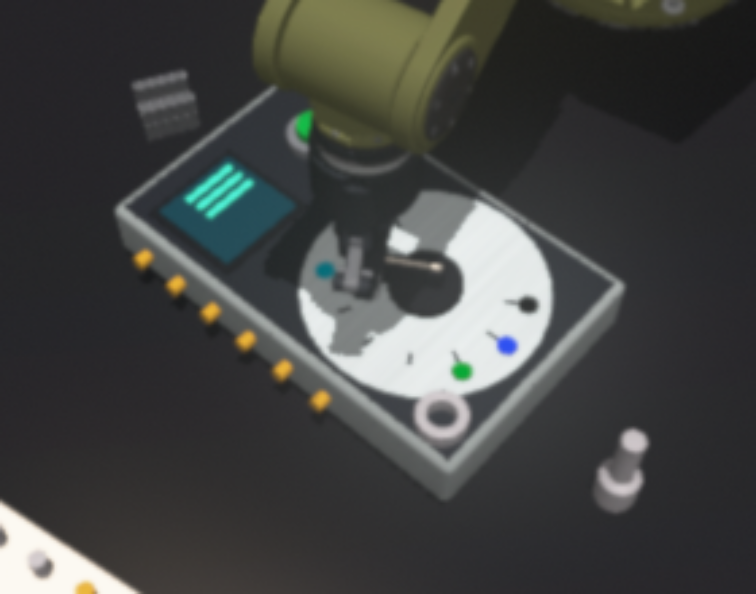

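Lever has clicked once: it now points at cyan, about (325,270) in the crop. Two more clicks to go.

Emit:
send_rows:
  motion:
    - {"gripper":-1,"travel":[-0.08,-0.16,0],"delta_rot":[0,0,1]}
    - {"gripper":-1,"travel":[-0.08,-0.16,0],"delta_rot":[0,0,1]}
    - {"gripper":-1,"travel":[-0.08,-0.16,0],"delta_rot":[0,0,1]}
    - {"gripper":-1,"travel":[-0.08,-0.16,0],"delta_rot":[0,0,1]}
    - {"gripper":-1,"travel":[-0.08,-0.16,0],"delta_rot":[0,0,1]}
    - {"gripper":-1,"travel":[-0.08,-0.16,0],"delta_rot":[0,0,1]}
    - {"gripper":-1,"travel":[-0.08,-0.16,0],"delta_rot":[0,0,1]}
    - {"gripper":-1,"travel":[0,0,0],"delta_rot":[0,0,0]}

```text
clock: 6.75
position: [0.5519, 0.0119, 0.0929]
ee_rot: [0.743, 0.669, -0.0, -0.0]
contact_force: [-0.7, -0.4, -0.6]
finger_gap: 0.0004
grasp_force: 0.0
```

Emit:
send_rows:
  motion:
    - {"gripper":-1,"travel":[-0.08,-0.16,0],"delta_rot":[0,0,1]}
    - {"gripper":-1,"travel":[-0.08,-0.16,0],"delta_rot":[0,0,1]}
    - {"gripper":-1,"travel":[-0.08,-0.16,0],"delta_rot":[0,0,1]}
    - {"gripper":-1,"travel":[-0.08,-0.16,0],"delta_rot":[0,0,1]}
    - {"gripper":-1,"travel":[-0.08,-0.16,0],"delta_rot":[0,0,1]}
    - {"gripper":-1,"travel":[-0.08,-0.16,0],"delta_rot":[0,0,1]}
    - {"gripper":-1,"travel":[0,0,0],"delta_rot":[0,0,0]}

```text
clock: 7.33
position: [0.5311, 0.0081, 0.0929]
ee_rot: [0.865, 0.501, -0.0, -0.0]
contact_force: [-0.1, -0.0, -0.9]
finger_gap: -0.0001
grasp_force: 0.0
```

```bash
python3 -c "
from h import *
rel()
for cam in ('top','scene'):
    im,_=ctrl.get_image(cam)
    for q,z in (('pointer',.062),('lever_end',.09)):
        for e in ctrl.mark_of(q,cam)[:2]:
            P=atz(cam,e['at'],z)[:2]-AX; print(cam,q,e['score'],np.degrees(np.arctan2(P[1],P[0])),np.hypot(*P))
    if cam=='scene': cv2.imwrite('pics/s3.png',cv2.resize(im[100:320,180:460],None,fx=2.7,fy=2.7))
"
```

```text
t 7.3333 pos [0.5311 0.0081 0.0929] r 44.9 d 21.6 mm lever-yaw -119.9 F [-0.1 -0.  -0.9] gap -0.0001 tz [-0. -0. -1.]
scene pointer 0.74 -133.56439515098972 0.07673996595396743
scene lever_end 0.96 -127.28683325919988 0.05582283373170805
```

View pics/s3.png

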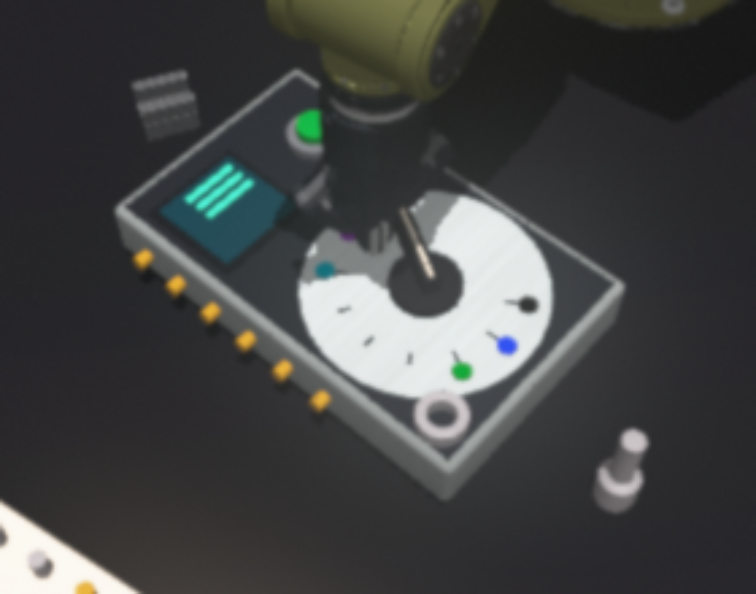

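The lever reads about −130°, on the orange dot, and the contact force is zero. I back off, lift, and move over the button.

Emit:
send_rows:
  motion:
    - {"gripper":-1,"travel":[0,0.2,0],"delta_rot":[0,0,0]}
    - {"gripper":-1,"travel":[0,0.2,0],"delta_rot":[0,0,0]}
    - {"gripper":-1,"travel":[0,0,-0.8],"delta_rot":[0,0,0]}
    - {"gripper":-1,"travel":[0,0,-0.8],"delta_rot":[0,0,0]}
    - {"gripper":-1,"travel":[0,0,-0.9],"delta_rot":[0,0,0]}
    - {"gripper":-1,"travel":[-0.83,-0.145,0],"delta_rot":[0,0,0]}
    - {"gripper":-1,"travel":[-0.83,-0.145,0],"delta_rot":[0,0,0]}
    - {"gripper":-1,"travel":[-0.83,-0.145,0],"delta_rot":[0,0,0]}
    - {"gripper":-1,"travel":[-0.83,-0.145,0],"delta_rot":[0,0,0]}
    - {"gripper":-1,"travel":[-0.83,-0.145,0],"delta_rot":[0,0,0]}
    - {"gripper":-1,"travel":[-0.83,-0.145,0],"delta_rot":[0,0,0]}
    - {"gripper":-1,"travel":[-0.83,-0.145,0],"delta_rot":[0,0,0]}
    - {"gripper":-1,"travel":[-0.83,-0.145,0],"delta_rot":[0,0,0]}
    - {"gripper":-1,"travel":[0,0,0],"delta_rot":[0,0,0]}
    - {"gripper":-1,"travel":[0,0,0],"delta_rot":[0,0,0]}

```text
clock: 8.88
position: [0.4522, -0.1001, 0.1431]
ee_rot: [0.866, 0.501, 0.0, 0.0]
contact_force: [-0.2, -0.0, -0.4]
finger_gap: 0.0004
grasp_force: 0.0
```

```bash
python3 -c "
from h import *
rel()
im={}
for cam in ('top','scene'):
    im[cam],_=ctrl.get_image(cam)
    for q,z in (('pointer',.062),('lever_end',.09)):
        for e in ctrl.mark_of(q,cam)[:1]:
            P=atz(cam,e['at'],z)[:2]-AX; print(cam,q,e['score'],np.degrees(np.arctan2(P[1],P[0])),np.hypot(*P))
a=cv2.resize(im['top'][140:290,240:400],None,fx=2.4,fy=2.4);b=cv2.resize(im['scene'][110:260,220:400],None,fx=2.4,fy=2.4)
cv2.imwrite('pics/m4.png',np.hstack([a,b[:360]])[:, :800])
"
```

```text
t 8.8833 pos [ 0.4522 -0.1001  0.1431] r 178.0 d 7.3 mm lever-yaw -119.9 F [-0.2 -0.  -0.4] gap 0.0004 tz [ 0.001 -0.    -1.   ]
top pointer 0.57 -131.26486655524795 0.07366501020558752
top lever_end 0.56 -130.0581819337299 0.069284315688305
scene pointer 0.69 -133.42479292684587 0.08761248660143342
scene lever_end 0.69 -132.5011605866691 0.05925651863136661
```

View pics/m4.png

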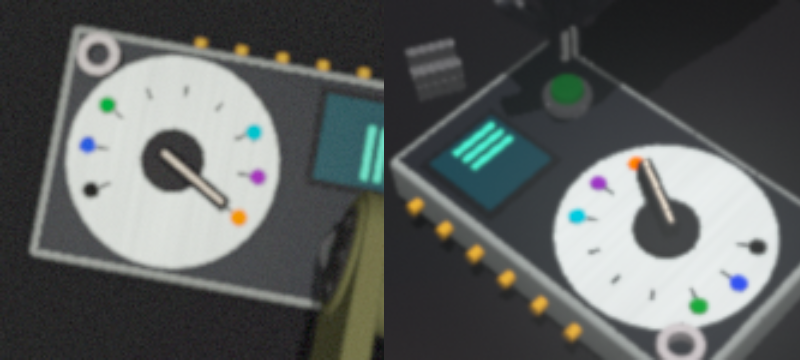

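The lever points at the orange dot at (238,217), and the finger is over the button. Now I press.

Emit:
send_rows:
  motion:
    - {"gripper":-1,"travel":[0,0,0.7],"delta_rot":[0,0,0]}
    - {"gripper":-1,"travel":[0,0,0.7],"delta_rot":[0,0,0]}
    - {"gripper":-1,"travel":[0,0,0.7],"delta_rot":[0,0,0]}
    - {"gripper":-1,"travel":[0,0,0.1],"delta_rot":[0,0,0]}
    - {"gripper":-1,"travel":[0,0,0.1],"delta_rot":[0,0,0]}
    - {"gripper":-1,"travel":[0,0,0.1],"delta_rot":[0,0,0]}
    - {"gripper":-1,"travel":[0,0,0],"delta_rot":[0,0,0]}
    - {"gripper":-1,"travel":[0,0,0],"delta_rot":[0,0,0]}

```text
clock: 9.85
position: [0.4522, -0.0995, 0.0955]
ee_rot: [0.865, 0.501, 0.0, 0.0]
contact_force: [-0.8, 3.0, 2.5]
finger_gap: -0.0001
grasp_force: 1.7
```

Emit:
send_rows:
  motion:
    - {"gripper":-1,"travel":[0,0,0.07],"delta_rot":[0,0,0]}
    - {"gripper":-1,"travel":[0,0,0.07],"delta_rot":[0,0,0]}
    - {"gripper":-1,"travel":[0,0,0],"delta_rot":[0,0,0]}
    - {"gripper":-1,"travel":[0,0,0],"delta_rot":[0,0,0]}

```text
clock: 10.18
position: [0.4523, -0.0996, 0.0929]
ee_rot: [0.865, 0.501, 0.0, 0.0]
contact_force: [-4.5, 3.6, 12.8]
finger_gap: 0.0001
grasp_force: 6.7
```

Emit:
send_rows:
  motion:
    - {"gripper":-1,"travel":[0,0,0.03],"delta_rot":[0,0,0]}
    - {"gripper":-1,"travel":[0,0,0],"delta_rot":[0,0,0]}
    - {"gripper":-1,"travel":[0,0,0],"delta_rot":[0,0,0]}

```text
clock: 10.43
position: [0.4524, -0.0996, 0.0928]
ee_rot: [0.865, 0.501, 0.001, 0.0]
contact_force: [-8.7, 3.7, 20.6]
finger_gap: 0.0001
grasp_force: 10.5
```

Emit:
send_rows:
  motion:
    - {"gripper":-1,"travel":[0,0,-0.2],"delta_rot":[0,0,0]}
    - {"gripper":-1,"travel":[0,0,-0.4],"delta_rot":[0,0,0]}
    - {"gripper":-1,"travel":[0,0,-0.9],"delta_rot":[0,0,0]}
    - {"gripper":-1,"travel":[0,0,-1],"delta_rot":[0,0,0]}
    - {"gripper":-1,"travel":[0,0,-1],"delta_rot":[0,0,0]}
    - {"gripper":-1,"travel":[-0.5,0,-1],"delta_rot":[0,0,0]}
    - {"gripper":-1,"travel":[-0.5,-0.5,-0.5],"delta_rot":[0,0,0]}
    - {"gripper":-1,"travel":[0,-0.5,0],"delta_rot":[0,0,0]}
    - {"gripper":-1,"travel":[0,0,0],"delta_rot":[0,0,0]}
    - {"gripper":-1,"travel":[0,0,0],"delta_rot":[0,0,0]}

```text
clock: 11.27
position: [0.4244, -0.1066, 0.191]
ee_rot: [0.865, 0.501, -0.0, -0.0]
contact_force: [-0.1, 0.3, 0.2]
finger_gap: 0.0001
grasp_force: 0.0
```

```bash
python3 -c "
from h import *
rel()
im={}
for cam in ('top','scene'):
    im[cam],_=ctrl.get_image(cam)
a=cv2.resize(im['top'][140:290,240:400],None,fx=2.4,fy=2.4);b=cv2.resize(im['scene'][110:260,220:400],None,fx=2.4,fy=2.4)
cv2.imwrite('pics/m5.png',np.hstack([a,b[:360]])[:, :800])
"
```

```text
t 11.2667 pos [ 0.4244 -0.1066  0.191 ] r 197.5 d -13.8 mm lever-yaw -119.9 F [-0.1  0.3  0.2] gap 0.0001 tz [-0.  0. -1.]
```

View pics/m5.png

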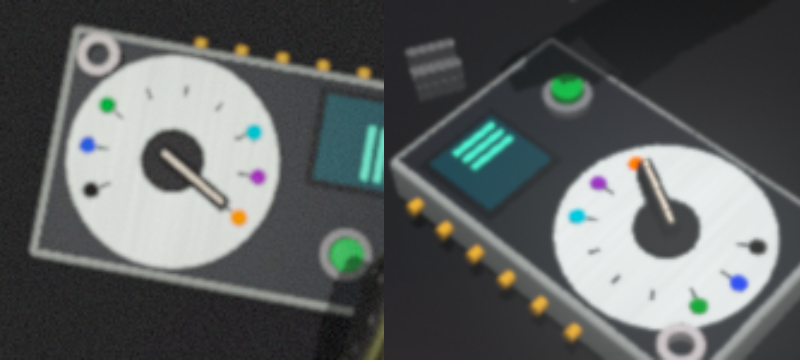

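The lever is on the orange dot at (238,217), the button is back up at (345,253), and the arm is clear. The press bottomed out: force rose to 20 N with no further travel.

```bash
python3 -c "
from workcell import ctrl
print(ctrl.finish_job())"
```

```text
the job is handed in; nothing more can be done
None
```

The selector was pushed three clicks and now points at the orange dot, then the green zero button was pressed fully down and came back up; the job was handed in at about 11 s with the arm clear, but no verdict was returned.

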